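# Lock the modelling stand's height pin with its spring cotter

### The arm

A 6-joint arm with a two-finger parallel gripper is mounted at the origin on the work surface. World frame = base frame: x ahead of the robot, y to its left, z up, the work surface at z = 0. Lengths are in m, angles in rad, forces in N, time in s.
With the tool pointing down it reaches from about 0.35 to 0.775 m from the base axis. Payload 5.5 kg.
Tool frame: the origin (TCP) lies at the very end of the fingers, on their centre line; the grasp point (between the pads) lies 19 mm behind it; z points along the fingers, y is the line along which they close (so a half turn about z gives the same grasp; the last joint's range is limited). The gripper opens to 85 mm and grips with 20 to 120 N. Pads are 22 mm wide; open, the fingers measure 114 mm over their backs; the gripper's body (76 mm by 85 mm) begins 54 mm behind the grasp point. The pads swing forward as they close: fully open they stand 13 mm farther back than shut.
Start: joints at [0.975, 0.313, 0.046, 1.304, 0, 1.431], TCP at [0.253, 0.516, 0.231] pointing down, gripper open.
Joint ranges: [-2.76, 2.76], [-0.86, 1.69], [-1.03, 1.26], [-2.2, 2.34], [-1.47, 1.5], [-3.14, 3.14]. Speed limits (rad/s): [2.57, 2.57, 3.14, 3.14, 3.14, 3.14].

### API

Orientations are given as a unit quaternion [w, x, y, z].
In Python, from workcell import env gives the robot as it stands. The module is installed in compiled form; this text tells all that it offers.
- The arm moves only by the tool jog_arm, never from a script. Its arguments are lists of equal length, an entry for each row: "gripper": the opening, from 0 (shut) to 1 (fully open); "offset": the shift along the world's x, y, z in cm, a list of three; "twist": the turn about the world's z in degrees. In form: {"gripper": [gripper, ...], "offset": [[dx, dy, dz], ...], "twist": [twist, ...]}. A call has exactly 8 rows; each row is the pose to reach, as a shift and turn from the pose commanded when the call began; what a row does not reach only later rows make up. A row lasts 1/8 s, in which the tool goes at most 62.5 mm and 10.7 degrees, less where a joint would pass 70% of its speed; a pose out of reach is approached as far as the arm can. A call with a gripper value outside its range is refused whole. The fingers move at their own pace and stop on an object; "squeeze" is the grip in N (left out, the last holds). Time passes only in rows, so rows that repeat a pose let the fingers close, or fill a call up. It gives the time, the measured TCP pose, the force, the opening and the grip force at its end, in the units of the state.
- env.get_state(): the state, without advancing time (a new reading comes with each control period).
- env.read_camera(name): name is "side" or "top"; returns a dict with "image" (480x640x3 uint8, red, green, blue), "z_map" (480x640 float32, m along the optical axis (not along the pixel's ray), 0 where there is no reading), "fovy" (degrees; the focal length in pixels is half the picture's height over the tangent of half this angle, whatever the lens; pixels are square), "cx", "cy" (the principal point, pixels), "cam_to_world" (4x4, takes a point from camera to world coordinates). Camera axes: x right, y up, looking along -z (the intrinsics and any distortion apply to the point x, -y, -z); pixel columns grow to the right and rows downward; lengths in m; the calibration is good to about 2 mm. A picture is of the moment at which its call begins.
- env.hand_in(): hands the job in; it is judged then, once.
The state is a dict: "clock": time; "joint_pos": joint angles; "qvel": joint speeds; "tau": joint torques, N m; "tcp_pos": TCP position; "orientation": TCP orientation; "wrist_force": force on the tool from outside, world axes, zero at the start; "ft_torque": the same for the moment, N m; "finger_gap": finger opening in m; "grip_force": force on a finger pad.
Only numpy, scipy, OpenCV 4.12 (cv2) and the standard library are available. Lean on these libraries where they do the work, as an engineer would, in place of code of your own. Each camera call takes 0.05 s, during which the arm holds its last target. There are 200 camera calls.

### The job

Lock the column of the modelling stand: push its height pin fully home through the column, then take the spring cotter from the wooden block and push its straight leg down through the cross hole in the pin's end until the bow snaps over the pin, and let go. The pin turns loosely in its bore, so feel for the hole gently and never force it (no more than 25 N on the stand or pin), and leave everything else where it is.

Things in the scene. Friction and masses are not known exactly. Their poses are not given: they have to be found in the camera images.
- stand: Sculptor's modelling stand without its wheel, fixed: marble slab 220 x 220 x 12 mm, green round base 170 mm across (top at 28 mm, boss 80 mm across to 36 mm), grey column 50 mm across, top 99 mm above the bench. Origin on the column's axis at bench height; z up. The height pin runs along the stand's y, 85 mm above the bench, head on the -y side, pushed towards +y. Over 25 N on stand or pin fails.
- pin (a joint): How far the steel height pin is pushed in, m: 0 drawn back, 0.050 fully home, where its head meets the column (a hard stop). It slides towards the stand's +y against about 5 N of friction and stays where it is left. Pin 20 mm in diameter; home, its end stands 70 mm from the column's axis.
- pin_head (a point): Centre of the outer (-y) face of the pin's round head, 28 mm in diameter and 10 mm thick, on the pin's axis. It moves with the pin; axes as the stand's.
- pin_hole (a point): Middle of the pin's cross hole, on the pin's axis, 90 mm from the head's outer face. Inside the column until the pin is home, then 55 mm from the column's axis (+y). Hole 6.6 mm square through the 20 mm pin. The pin rests turned up to 0.7 rad from upright (0.03 N m friction): the hole's upper mouth is up to 6.5 mm off along the stand's x, not shown here. A leg 3 mm or more in the mouth, led over this point, turns it upright.
- cotter_head (a point): Centre of the spring cotter's black head, to be gripped: 30 mm (x) by 14 mm (y) by 34 mm high (z). Grip it across the 14 mm, along the cotter's y. The cotter (65 g) stands upright in a slot of the wooden block, its head's underside on the block's top, z up. A straight leg and a bowed leg beside it, both 5 mm steel wire, hang from the head.
- cotter_tip (a point): Flat end of the cotter's straight leg (5 mm wire), 54 mm below the head's underside, 71 mm below cotter_head and 7 mm from it towards the cotter's -x. The bowed leg lies towards +x, in the cotter's x-z plane; its end, turned outwards, is 5.5 mm higher than this tip, and it begins to spread over the pin when the straight leg is about 17 mm in.
- cotter_seat (a point): Point on the straight leg's axis, 24 mm below the head's underside and 30 mm above the tip, that comes to pin_hole when the cotter is fitted: the bow's curve then clasps the pin's side and the head's underside stands 14 mm above the pin. The cotter's y is then along the pin, either way round.
- bow (a joint): How far the cotter's bowed leg is sprung open, rad: 0 relaxed, about 0.09 as it passes over the pin's widest part, back to about 0 once it has snapped over. Spring 2 N m/rad at the head's underside; pushing it over the pin takes about 5 N downwards, after which it draws itself in.
- block: Wooden tool block, fixed, 51 mm (x, from -32 to +19) by 120 mm (y) by 64 mm high, with two upright slots 8 mm wide, 70 mm apart along its y and open at the +x side and the top; one holds the cotter, the other the needle tool. Origin at its underside, midway between the slots.
- needle: Needle tool standing in the block's other slot: a round dark wooden handle 18 mm across and 34 mm high with one straight steel needle below it. To be left there. Origin at the handle's underside.
- cup: Unglazed clay cup, 72 mm across and 80 mm high, a bystander. Origin at the centre of its underside.
- tower: Clay model tower, 70 x 70 x 124 mm high, a bystander. Origin at the centre of its underside.
- bisque_box: Open clay box 90 x 110 x 50 mm high, a bystander. Origin at the centre of its underside.
- collar: Dark steel ring 28 mm across and 12 mm high, lying on the marble slab's corner, a bystander. Origin at the centre of its underside.
- jar: Amber glass jar with a white cap, 64 mm across and 100 mm high, a bystander. Origin at the centre of its underside.
- tape: Roll of red tape 84 mm across and 22 mm high, a bystander. Origin at the centre of its underside.
There are look-alikes about, which are no part of the job. Of the things like the part that bears cotter_head, leave any that is yellow; of the rest the larger one is meant.

How it is judged:
By the outcome, as a careful person would: the job done as asked, in the order asked, and still so for the second after the job is handed in, with the robot touching nothing.
It also fails if it takes over 72 s, if anything falls off the work surface, if the arm or the gripper's body presses on something with over 40 N, if the wrist force passes 120 N, or if a joint passes its speed limit or range.

## Working session

There is one attempt and no reset: what is moved stays moved. The work goes in short steps, Python scripts to look and compute and a tool call to move; the robot and the scene stay as the last step left them, time stands still between calls to the robot, and variables do not carry over. Pictures are saved under pics/ and viewed, at most 10 in all, crops included, and the job is handed in when it is done.

Besides the shell and the picture viewer there is one more tool, called after "Emit:" in YAML: its name, and indented under it one key for each argument. jog_arm: Moves the arm, as the interface text tells. Its arguments: {"type":"object","properties":{"gripper":{"type":"array"},"offset":{"type":"array"},"twist":{"type":"array"},"squeeze":{"type":"number"}},"required":["gripper","offset","twist"]}

```bash
mkdir -p pics; cat > h.py <<'E'
import numpy as np,cv2
from workcell import env
def cap(n):
    d=env.read_camera(n); return d
def pts(d):
    f=240/np.tan(np.radians(d['fovy'])/2); z=d['z_map']; v,u=np.mgrid[0:480,0:640]
    P=np.stack([(u-d['cx'])/f*z,-(v-d['cy'])/f*z,-z,np.ones_like(z)],-1)
    W=(P@np.array(d['cam_to_world']).T)[...,:3]; W[z==0]=np.nan; return W
def save(d,n): cv2.imwrite('pics/'+n,d['image'][...,::-1])
E
python3 - <<'E'
from h import *
for n in('side','top'):
    d=cap(n);save(d,n+'0.png');print({k:d[k] for k in d if k not in('image','z_map')},d['cam_to_world'])
    np.savez(n+'0.npz',W=pts(d),im=d['image'])
s=env.get_state();print(s)
E
```

```text
{'fovy': 52.86285558917835, 'cx': 320.299239336797, 'cy': 253.17333533018305, 'cam_to_world': array([[ 0.92478906,  0.20105807, -0.32301835,  0.33486568],
       [-0.37987883,  0.53563084, -0.75418279, -0.69124222],
       [ 0.02138405,  0.82016782,  0.57172325,  0.59983954],
       [ 0.        ,  0.        ,  0.        ,  1.        ]])} [[ 0.92478906  0.20105807 -0.32301835  0.33486568]
 [-0.37987883  0.53563084 -0.75418279 -0.69124222]
 [ 0.02138405  0.82016782  0.57172325  0.59983954]
 [ 0.          0.          0.          1.        ]]
{'fovy': 48.515992616552374, 'cx': 312.095186086392, 'cy': 238.01831015343294, 'cam_to_world': array([[ 0.00169523,  0.99787513, -0.0651333 ,  0.54816191],
       [-0.99998065,  0.00208149,  0.00586286, -0.0048295 ],
       [ 0.00598597,  0.0651221 ,  0.99785935,  1.16071298],
       [ 0.        ,  0.        ,  0.        ,  1.        ]])} [[ 0.00169523  0.99787513 -0.0651333   0.54816191]
 [-0.99998065  0.00208149  0.00586286 -0.0048295 ]
 [ 0.00598597  0.0651221   0.99785935  1.16071298]
 [ 0.          0.          0.          1.        ]]
{'clock': 0.1, 'joint_pos': array([ 9.75389239e-01,  3.13967298e-01,  4.51171313e-02,  1.30362360e+00,
       -4.52932968e-06,  1.43116738e+00]), 'qvel': array([ 0.0012282 , -0.00119707,  0.00136938,  0.00101223,  0.00020735,
        0.00031257]), 'tau': array([ 2.20329872e-03, -4.81726348e+01,  2.99244136e+01,  1.26996651e-02,
       -1.23633549e-04, -5.23778056e-06]), 'tcp_pos': array([0.25286059, 0.5159119 , 0.2304842 ]), 'orientation': array([-2.99239684e-04,  2.25921593e-01,  9.74145128e-01, -7.83527646e-04]), 'wrist_force': array([-0.11801345, -0.01478703, -0.04303238]), 'ft_torque': array([-0.04448321, -0.04747183,  0.00185767]), 'grip_force': 0.0, 'finger_gap': 0.08535871991963834}
```

View pics/side0.png

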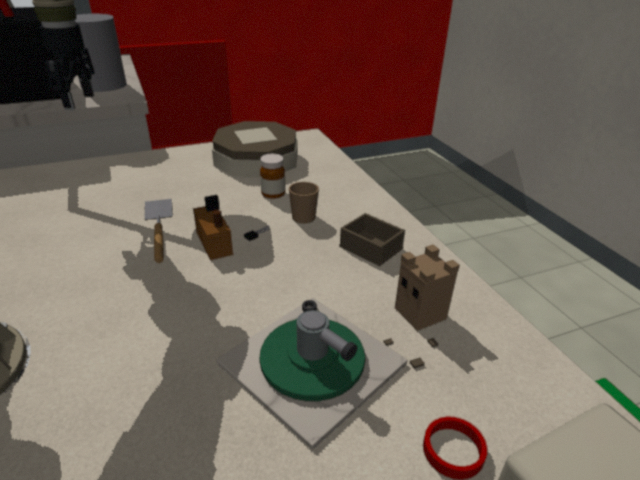

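View pics/top0.png

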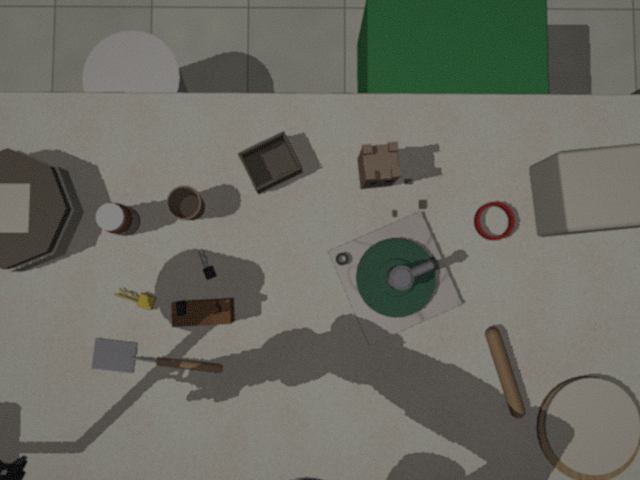

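The top view shows the stand at (400,278), with the pin head to its right at (435,265), and the block at (203,312) with the black cotter head at (181,308). The yellow cotter at (148,300) and the small black one at (208,270) are decoys. The side view agrees: head at (211,203), stand at (313,335).

```bash
python3 - <<'E'
from h import *
for n in('top','side'):
    a=np.load(n+'0.npz');W=a['W'];im=a['im'].astype(int);z=W[...,2];x=W[...,0];y=W[...,1]
    def rep(l,m,rect=True):
        m=m.astype(np.uint8);k,lab,st,c=cv2.connectedComponentsWithStats(m)
        if k<2: print(n,l,'none');return
        i=1+np.argmax(st[1:,4]);p=W[lab==i]
        r=cv2.minAreaRect((p[:,:2]*1000).astype(np.float32))
        print(n,l,len(p),'px',c[i].round(1),'mean',p.mean(0).round(4),'med',np.median(p,0).round(4),'z',np.nanpercentile(p[:,2],[5,95]).round(4),'rect',[np.round(q,1) for q in r])
    if n=='top': bs=(150,235,290,335)
    if n=='side': bs=(185,240,190,265)
    v,u=np.mgrid[0:480,0:640]
    B=(u>bs[0])&(u<bs[1])&(v>bs[2])&(v<bs[3])
    rep('blocktop',B&(abs(z-.064)<.006))
    rep('cotterhead',B&(z>.088)&(im.max(-1)<60)&(z<.115))
    rep('all high',B&(z>.09))
    hi=B&(z>.085);k,lab,st,c=cv2.connectedComponentsWithStats(hi.astype(np.uint8))
    for i in range(1,k):
        if st[i,4]>8: print(' comp',st[i],W[lab==i].mean(0).round(4),im[lab==i].mean(0).round(0))
    S=(u>325)&(u<470)&(v>205)&(v<345) if n=='top' else (u>210)&(u<410)&(v>295)&(v<450)
    rep('coltop',S&(abs(z-.099)<.004))
    g=S&(im[...,1]>im[...,0]*1.4)&(im[...,1]>im[...,2]+5)
    rep('green',g); rep('boss',g&(abs(z-.036)<.003)); rep('slab',S&(abs(z-.012)<.004))
    rep('pin',S&(z>.05)&(z<.0965)&~g)
E
```

```text
top blocktop 1219 px [201.8 314.1] mean [0.4635 0.2139 0.0626] med [0.4616 0.2142 0.0626] z [0.0593 0.066 ] rect [array([465.2, 216.3]), array([ 50.7, 121. ]), np.float64(3.3)]
top cotterhead 112 px [179.9 308.1] mean [0.4777 0.2509 0.0956] med [0.478  0.251  0.0958] z [0.0905 0.0997] rect [array([477. , 251.9]), array([29.9, 15.3]), np.float64(3.3)]
top all high 108 px [179.8 308.2] mean [0.4775 0.2511 0.0958] med [0.4779 0.251  0.0959] z [0.0913 0.0997] rect [array([477. , 251.9]), array([30. , 14.8]), np.float64(5.3)]
 comp [176 301   9  16 120] [0.4775 0.2505 0.095 ] [19. 18. 17.]
 comp [211 306  10   9  69] [0.4743 0.181  0.0964] [50. 34. 24.]
top coltop 338 px [401.7 277.9] mean [ 0.5383 -0.1896  0.0978] med [ 0.5381 -0.1901  0.0975] z [0.0953 0.101 ] rect [array([ 538.9, -190.2]), array([48. , 46.8]), np.float64(66.3)]
top green 3692 px [392.6 277.9] mean [nan nan nan] med [nan nan nan] z [0.0236 0.0353] rect [array([ 554.5, -187.1]), array([138.5, 148.4]), np.float64(39.0)]
top boss 347 px [391.5 278.3] mean [ 0.537  -0.179   0.0354] med [ 0.5332 -0.1759  0.0353] z [0.0333 0.
[... 1278 characters left out ...]
de green 5096 px [309.1 365.2] mean [nan nan nan] med [nan nan nan] z [0.0246 0.0368] rect [array([ 530. , -192.8]), array([132.8, 134.4]), np.float64(44.7)]
side boss 635 px [309.9 357.5] mean [ 0.5302 -0.2049  0.0363] med [ 0.5234 -0.2106  0.0364] z [0.0342 0.038 ] rect [array([ 532.3, -199. ]), array([55.6, 78.8]), np.float64(48.0)]
side slab 7166 px [311.7 380.2] mean [ 0.526  -0.2246  0.0124] med [ 0.5059 -0.2437  0.0125] z [0.0105 0.0142] rect [array([ 540.2, -189.7]), array([222.3, 221.1]), np.float64(23.6)]
side pin 1238 px [320.8 340.1] mean [ 0.5415 -0.2183  0.0826] med [ 0.542  -0.2129  0.0886] z [0.054 0.096] rect [array([ 545.8, -216. ]), array([ 50.1, 106.1]), np.float64(13.3)]
```

```bash
python3 - <<'E'
from h import *
t=np.load('top0.npz')['im'][...,::-1];s=np.load('side0.npz')['im'][...,::-1]
R=lambda c:cv2.resize(c,(400,300),interpolation=cv2.INTER_CUBIC)
o=np.vstack([np.hstack([R(t[280:340,160:240]),R(t[235:310,370:470])]),np.hstack([R(s[190:262,175:271]),R(s[290:380,260:380])])])
cv2.imwrite('pics/c1.png',cv2.convertScaleAbs(o,alpha=1.6))
E
```

```text
(no output)
```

View pics/c1.png

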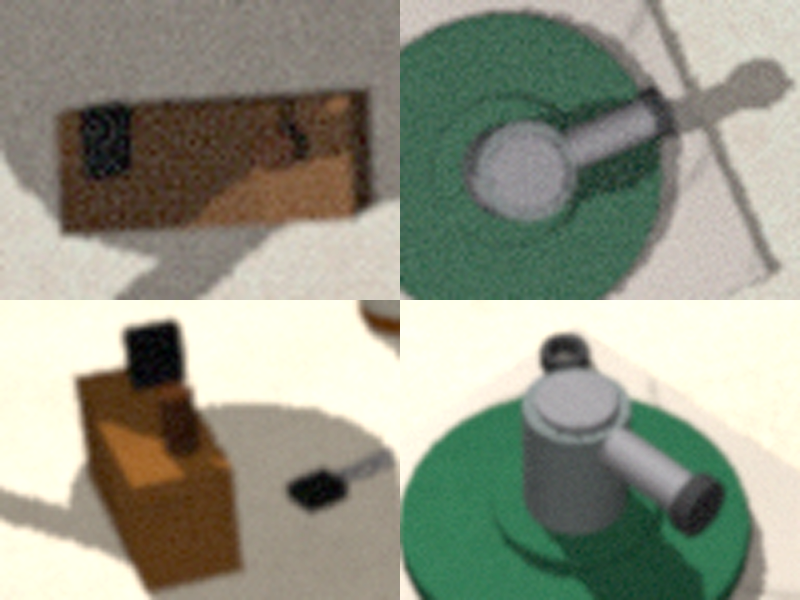

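The crops show the black cotter head in the block's +y slot and the pin drawn back, with its dark head at about top pixel (434,264). The stand axis is near (0.5385, -0.190), turned 23.5°. Next I move behind the pin head with the gripper shut.

Emit:
jog_arm:
  gripper: [0,0,0,0,0,0,0,0]
  offset:
    - [2,-5,0]
    - [4.2,-10.4,0]
    - [6.4,-16,0]
    - [8.6,-21.6,0]
    - [10.9,-27.2,0]
    - [13.1,-32.8,0]
    - [15.3,-38.4,0]
    - [17.5,-44,0]
  twist: [-5,-10,-15,-20,-25,-30,-35,-40.4]

```text
clock: 1.1
tcp_pos: [0.4284, 0.0744, 0.2312]
orientation: [0.0, 0.55, 0.835, 0.0]
wrist_force: [1.1, 0.5, 0.1]
finger_gap: 0.0
grip_force: 0.0
```

Emit:
jog_arm:
  gripper: [0,0,0,0,0,0,0,0]
  offset:
    - [2.2,-5.6,0]
    - [4.4,-11.2,0]
    - [6.6,-16.8,0]
    - [8.8,-22.4,0]
    - [11,-28,0]
    - [13.2,-33.6,0]
    - [15.3,-36.5,-3]
    - [15.3,-36.5,-7]
  twist: [0,0,0,0,0,0,0,0]

```text
clock: 2.1
tcp_pos: [0.5826, -0.2921, 0.16]
orientation: [0.001, 0.55, 0.835, -0.0]
wrist_force: [0.5, 0.2, -0.2]
finger_gap: -0.0002
grip_force: 0.0
```

Emit:
jog_arm:
  gripper: [0,0,0,0,0,0,0,0]
  offset:
    - [0,0,-3]
    - [0,0,-6]
    - [0,0,-8.2]
    - [0,0,-8.2]
    - [0,0,-8.2]
    - [0,0,-8.2]
    - [0,0,-8.2]
    - [0,0,-8.2]
  twist: [0,0,0,0,0,0,0,0]

```text
clock: 3.1
tcp_pos: [0.5814, -0.2888, 0.08]
orientation: [0.001, 0.548, 0.836, 0.0]
wrist_force: [-0.6, -0.6, -0.3]
finger_gap: -0.0002
grip_force: 0.0
```

```bash
python3 - <<'E'
from h import *
t=cap('top');s=cap('side');np.savez('t1.npz',W=pts(t),im=t['image']);np.savez('s1.npz',W=pts(s),im=s['image'])
R=lambda c:cv2.resize(c,(400,300),interpolation=cv2.INTER_CUBIC)
o=np.hstack([R(t['image'][220:310,370:490]),R(s['image'][285:390,260:400])])
cv2.imwrite('pics/c2.png',cv2.convertScaleAbs(o[...,::-1],alpha=1.6))
q=env.get_state();print(q['tcp_pos'],q['wrist_force'])
E
```

```text
[ 0.58124245 -0.28872284  0.07963076] [-0.46834604 -0.15631776 -0.04021997]
```

View pics/c2.png

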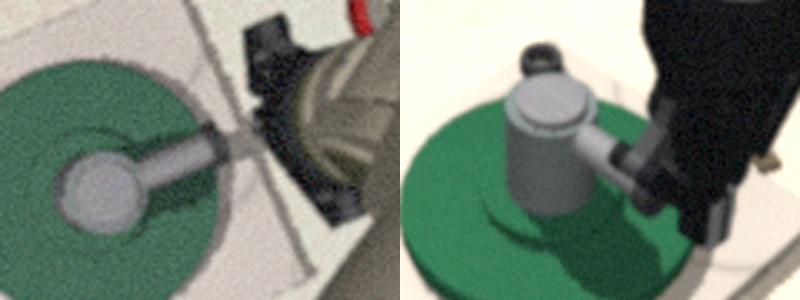

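Emit:
jog_arm:
  gripper: [0,0,0,0,0,0,0,0]
  offset:
    - [-0.28,0.64,0]
    - [-0.56,1.28,0]
    - [-0.84,1.93,0]
    - [-1.12,2.57,0]
    - [-1.4,3.2,0]
    - [-1.68,3.85,0]
    - [-1.88,4.3,0]
    - [-2.0,4.58,0]
  twist: [0,0,0,0,0,0,0,0]

```text
clock: 4.2
tcp_pos: [0.5614, -0.2434, 0.0794]
orientation: [0.001, 0.549, 0.836, -0.0]
wrist_force: [0.5, -4.5, -2.4]
finger_gap: 0.0
grip_force: 2.6
```

```bash
cat > st.py <<'E'
from h import *
q=env.get_state();p=q['tcp_pos'];r=p[:2]-[.5385,-.190];c,s=np.cos(np.radians(23.5)),np.sin(np.radians(23.5))
f=q['wrist_force'];print(q['clock'],p.round(4),'stand xy',(r@[c,s]).round(4),(r@[-s,c]).round(4),'F stand',(f[:2]@[c,s]).round(1),(f[:2]@[-s,c]).round(1),f[2].round(1),'T',q['ft_torque'].round(2),q['finger_gap'].round(4),q['grip_force'].round(1))
E
python3 st.py
```

```text
Traceback (most recent call last):
  File "st.py", line 3, in <module>
    f=q['wrist_force'];print(q['clock'],p.round(4),'stand xy',(r@[c,s]).round(4),(r@[-s,c]).round(4),'F stand',(f[:2]@[c,s]).round(1),(f[:2]@[-s,c]).round(1),f[2].round(1),'T',q['ft_torque'].round(2),q['finger_gap'].round(4),q['grip_force'].round(1))
                                                                                                                                                                                                        ^^^^^^^^^^^^^^^^^^^^^
AttributeError: 'float' object has no attribute 'round'
```

Emit:
jog_arm:
  gripper: [0,0,0,0,0,0,0,0]
  offset:
    - [-0.06,0.14,0]
    - [-0.12,0.27,0]
    - [-0.18,0.41,0]
    - [-0.24,0.55,0]
    - [-0.3,0.69,0]
    - [-0.36,0.83,0]
    - [-0.36,0.83,0]
    - [-0.36,0.83,0]
  twist: [0,0,0,0,0,0,0,0]

```text
clock: 5.2
tcp_pos: [0.5577, -0.2349, 0.0794]
orientation: [0.0, 0.548, 0.836, -0.0]
wrist_force: [1.3, -4.5, -2.0]
finger_gap: -0.0
grip_force: 2.5
```

```bash
sed -i "s/q\['finger_gap'\].round(4),q\['grip_force'\].round(1)/round(q['finger_gap'],4),round(q['grip_force'],1)/" st.py
python3 st.py
```

```text
5.2 [ 0.5577 -0.2349  0.0794] stand xy -0.0003 -0.0488 F stand -0.6 -4.6 -2.0 T [-1.01 -0.26 -0.01] -0.0 2.5
```

Still at friction level. Creep on in 1 to 1.5 mm steps.

Emit:
jog_arm:
  gripper: [0,0,0,0,0,0,0,0]
  offset:
    - [-0.02,0.05,0]
    - [-0.04,0.1,0]
    - [-0.06,0.14,0]
    - [-0.06,0.14,0]
    - [-0.06,0.14,0]
    - [-0.06,0.14,0]
    - [-0.06,0.14,0]
    - [-0.06,0.14,0]
  twist: [0,0,0,0,0,0,0,0]

```text
clock: 6.2
tcp_pos: [0.557, -0.2335, 0.0794]
orientation: [0.0, 0.548, 0.836, -0.0]
wrist_force: [1.0, -4.7, -1.9]
finger_gap: -0.0
grip_force: 2.5
```

```bash
python3 st.py
```

```text
6.2 [ 0.557  -0.2335  0.0794] stand xy -0.0003 -0.0472 F stand -1.0 -4.7 -1.9 T [-1.06 -0.27  0.06] -0.0 2.5
```

Emit:
jog_arm:
  gripper: [0,0,0,0,0,0,0,0]
  offset:
    - [-0.02,0.05,0]
    - [-0.04,0.09,0]
    - [-0.05,0.11,0]
    - [-0.05,0.11,0]
    - [-0.05,0.11,0]
    - [-0.05,0.11,0]
    - [-0.05,0.11,0]
    - [-0.05,0.11,0]
  twist: [0,0,0,0,0,0,0,0]

```text
clock: 7.2
tcp_pos: [0.5565, -0.2323, 0.0794]
orientation: [0.0, 0.548, 0.836, -0.0]
wrist_force: [0.2, -5.2, -2.2]
finger_gap: -0.0002
grip_force: 2.5
```

```bash
python3 st.py
```

```text
7.2 [ 0.5565 -0.2323  0.0794] stand xy -0.0003 -0.046 F stand -1.9 -4.9 -2.2 T [-1.02 -0.28  0.05] -0.0002 2.5
```

Emit:
jog_arm:
  gripper: [0,0,0,0,0,0,0,0]
  offset:
    - [-0.01,0.03,0]
    - [-0.02,0.05,0]
    - [-0.03,0.07,0]
    - [-0.03,0.07,0]
    - [-0.03,0.07,0]
    - [-0.03,0.07,0]
    - [-0.03,0.07,0]
    - [-0.03,0.07,0]
  twist: [0,0,0,0,0,0,0,0]

```text
clock: 8.2
tcp_pos: [0.5562, -0.2316, 0.0794]
orientation: [0.0, 0.548, 0.836, -0.0]
wrist_force: [0.6, -5.6, -2.3]
finger_gap: 0.0001
grip_force: 2.5
```

```bash
python3 st.py;python3 - <<'E'
from h import *
s=cap('side');t=cap('top')
R=lambda c:cv2.resize(c,(400,300),interpolation=cv2.INTER_CUBIC)
o=np.hstack([R(t['image'][230:305,360:460]),R(s['image'][290:380,260:380])])
cv2.imwrite('pics/c3.png',cv2.convertScaleAbs(o[...,::-1],alpha=1.6))
E
```

```text
8.2 [ 0.5562 -0.2316  0.0794] stand xy -0.0004 -0.0452 F stand -1.7 -5.4 -2.3 T [-1.   -0.31  0.  ] 0.0001 2.5
```

View pics/c3.png

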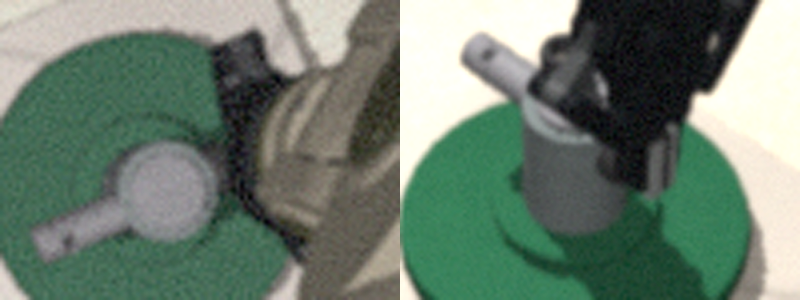

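The pin end now sticks out about 70 mm from the axis, with the hole visible at top-crop (68,243), so it is nearly home. Feel for the stop.

Emit:
jog_arm:
  gripper: [0,0,0,0,0,0,0,0]
  offset:
    - [-0.01,0.02,0]
    - [-0.02,0.05,0]
    - [-0.03,0.07,0]
    - [-0.03,0.07,0]
    - [-0.03,0.07,0]
    - [-0.03,0.07,0]
    - [-0.03,0.07,0]
    - [-0.03,0.07,0]
  twist: [0,0,0,0,0,0,0,0]

```text
clock: 9.3
tcp_pos: [0.5562, -0.2314, 0.0795]
orientation: [0.001, 0.549, 0.836, -0.0]
wrist_force: [2.7, -7.4, -2.3]
finger_gap: 0.0005
grip_force: 3.2
```

```bash
python3 st.py
```

```text
9.3 [ 0.5562 -0.2314  0.0795] stand xy -0.0003 -0.0451 F stand -0.5 -7.9 -2.3 T [-1.28 -0.29  0.01] 0.0005 3.2
```

Emit:
jog_arm:
  gripper: [0,0,0,0,0,0,0,0]
  offset:
    - [-0.01,0.03,0]
    - [-0.02,0.05,0]
    - [-0.04,0.08,0]
    - [-0.04,0.08,0]
    - [-0.04,0.08,0]
    - [-0.04,0.08,0]
    - [-0.04,0.08,0]
    - [-0.04,0.08,0]
  twist: [0,0,0,0,0,0,0,0]

```text
clock: 10.3
tcp_pos: [0.5562, -0.2314, 0.0795]
orientation: [0.001, 0.549, 0.836, -0.001]
wrist_force: [1.1, -8.2, -3.2]
finger_gap: 0.0
grip_force: 4.2
```

```bash
python3 st.py
```

```text
10.3 [ 0.5562 -0.2314  0.0795] stand xy -0.0003 -0.045 F stand -2.2 -8.0 -3.2 T [-1.69 -0.47  0.05] 0.0 4.2
```

Hard stop confirmed: there is no more travel while the force rises. Back off, lift, and go above the cotter.

Emit:
jog_arm:
  gripper: [0,0,0,0,0,0,0,0]
  offset:
    - [1.2,-2.75,0]
    - [1.2,-2.75,5]
    - [1.2,-2.75,11]
    - [0.2,3,12]
    - [-0.8,9,12]
    - [-1.8,15,12]
    - [-2.8,21,12]
    - [-3.8,27,12]
  twist: [0,0,0,10,20,30,40,50]

```text
clock: 11.3
tcp_pos: [0.5156, 0.043, 0.1993]
orientation: [-0.001, 0.141, 0.99, 0.001]
wrist_force: [0.1, 0.2, -0.3]
finger_gap: -0.0003
grip_force: 0.0
```

Emit:
jog_arm:
  gripper: [0,0.4,0.4,0.4,0.4,0.4,0.4,0.4]
  offset:
    - [-1,6,0]
    - [-2,12,0]
    - [-3,18,0]
    - [-4,21.2,0]
    - [-4,21.2,-3]
    - [-4,21.2,-6]
    - [-4,21.2,-6]
    - [-4,21.2,-6]
  twist: [10,20,20,20,20,20,20,20]

```text
clock: 12.3
tcp_pos: [0.4772, 0.2524, 0.1402]
orientation: [-0.0, -0.03, 1.0, 0.0]
wrist_force: [-0.1, -0.1, 0.4]
finger_gap: 0.0341
grip_force: 0.0
```

```bash
python3 st.py;python3 - <<'E'
from h import *
t=cap('top');s=cap('side')
np.savez('t3.npz',W=pts(t),im=t['image']);np.savez('s3.npz',W=pts(s),im=s['image'])
R=lambda c:cv2.resize(c,(400,300),interpolation=cv2.INTER_CUBIC)
o=np.vstack([np.hstack([R(t['image'][255:315,345:425]),R(s['image'][280:352,250:346])]),np.hstack([R(t['image'][265:340,150:250]),R(s['image'][165:255,160:280])])])
cv2.imwrite('pics/c4.png',cv2.convertScaleAbs(o[...,::-1],alpha=1.6))
E
```

```text
12.3 [0.4772 0.2524 0.1402] stand xy 0.1202 0.4302 F stand -0.1 -0.0 0.4 T [ 0.02 -0.05 -0.03] 0.0341 0.0
```

View pics/c4.png

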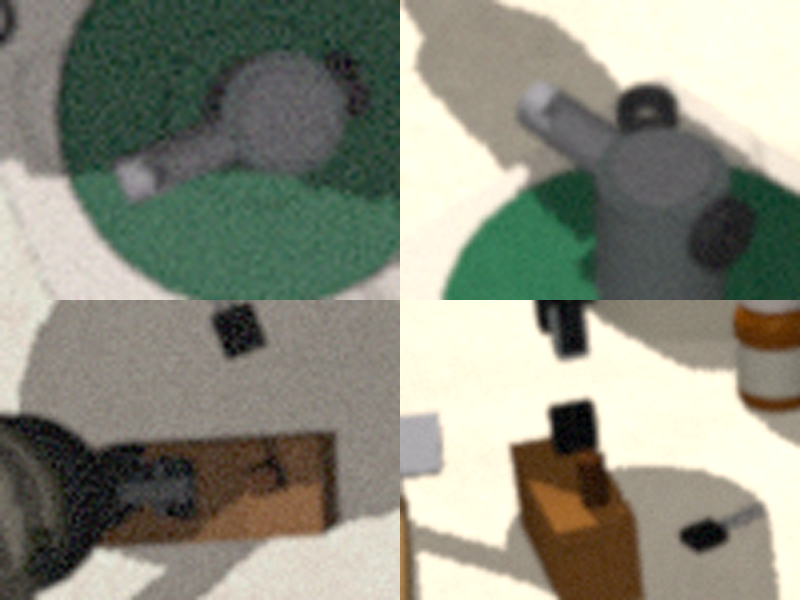

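The pin is home, with its head against the column. The gripper stands over the cotter head and is aligned with it. Next: descend and grip.

Emit:
jog_arm:
  gripper: [0.4,0.4,0.4,0.4,0,0,0,0]
  offset:
    - [0,-0.1,-2.5]
    - [0,-0.1,-5]
    - [0,-0.1,-7]
    - [0,-0.1,-7]
    - [0,-0.1,-7]
    - [0,-0.1,-7]
    - [0,-0.1,-7]
    - [0,-0.1,-7]
  twist: [0,0,0,0,0,0,0,0]
  squeeze: 60

```text
clock: 13.4
tcp_pos: [0.4786, 0.2521, 0.071]
orientation: [0.001, -0.031, 1.0, 0.001]
wrist_force: [-0.6, 3.6, 6.0]
finger_gap: 0.013
grip_force: 60.7
```

```bash
python3 st.py
```

```text
13.4 [0.4786 0.2521 0.071 ] stand xy 0.1214 0.4294 F stand 0.9 3.6 6.0 T [ 0.67  0.2  -0.02] 0.013 60.7
```

Emit:
jog_arm:
  gripper: [0,0,0,0,0,0,0,0]
  offset:
    - [0,0,1]
    - [0,0,3]
    - [0,0,6]
    - [0,0,9]
    - [0,0,13]
    - [0,0,13]
    - [0,0,13]
    - [0,0,13]
  twist: [0,0,0,0,0,0,0,0]

```text
clock: 14.4
tcp_pos: [0.4765, 0.2506, 0.1979]
orientation: [-0.001, -0.03, 1.0, -0.001]
wrist_force: [0.3, 0.3, -1.4]
finger_gap: 0.0128
grip_force: 59.9
```

```bash
python3 st.py;python3 - <<'E'
from h import *
s=cap('side');save(s,'x.png');W=pts(s);np.savez('s5.npz',W=W,im=s['image'])
c=s['image'][115:235,140:300]
cv2.imwrite('pics/c5.png',cv2.convertScaleAbs(cv2.resize(c,(800,600),interpolation=cv2.INTER_CUBIC)[...,::-1],alpha=1.6))
E
```

```text
14.4 [0.4765 0.2506 0.1979] stand xy 0.1188 0.4288 F stand 0.4 0.2 -1.4 T [-0.03 -0.    0.02] 0.0128 59.9
```

View pics/c5.png

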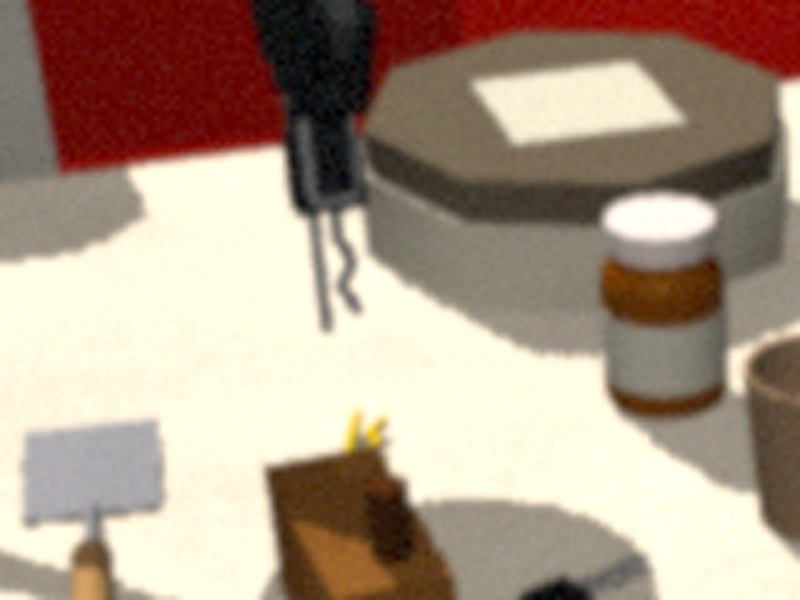

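The cotter is held upright, with the straight-leg tip at about side pixel (205.4,180.6) and the bow towards +x. Next I compute the tip and the hole mouth by rays.

```bash
cat >> h.py <<'E'
def ray(d,u,v):
    f=240/np.tan(np.radians(d['fovy'])/2);M=np.array(d['cam_to_world'])
    return M[:3,3],M[:3,:3]@np.array([(u-d['cx'])/f,-(v-d['cy'])/f,-1])
def onplane(d,u,v,n,p):
    o,r=ray(d,u,v);n=np.array(n,float);return o+r*(n@(np.array(p)-o))/(n@r)
A=np.radians(23.5);EX=np.array([np.cos(A),np.sin(A)]);EY=np.array([-np.sin(A),np.cos(A)]);C0=np.array([.5385,-.190])
def st(p): r=p[:2]-C0;return np.round([r@EX*1000,r@EY*1000,p[2]*1000],1)
E
python3 - <<'E'
from h import *
t=cap('top');s=cap('side')
for n,d,u,v in(('top hole',t,377,290.75),('side hole',s,286.4,306.5)):
    for z in(.095,.093): print(n,z,st(onplane(d,u,v,[0,0,1],[0,0,z])))
q=env.get_state();p=q['tcp_pos']
b=np.radians(93.3);ny=[np.cos(b),np.sin(b),0]
tip=onplane(s,205.4,180.6,ny,p);d=tip-p
print('tip',tip.round(4),'along tool x(cotter x)',(d@[np.sin(b),-np.cos(b),0]).round(4),'dz',d[2].round(4),'tilt',q['orientation'].round(4))
# edges of column top and pin in both (3-later)
for n,f in(('top','t3'),('side','s3')):
    a=np.load(f+'.npz');W=a['W'];z=W[...,2];r=W[...,:2]-C0;X=r@EX;Y=r@EY
    m=(abs(z-.099)<.003)&(np.hypot(X,Y)<.035)&(abs(X)<.03)
    P=np.stack([X[m],Y[m]],1)
    (cx,cy),rad=cv2.minEnclosingCircle((P*1000).astype(np.float32));print(n,'col ctr stand',P.mean(0).round(4),cx,cy,rad)
    m=(z>.08)&(z<.1)&(Y>.03)&(Y<.085)&(abs(X)<.02)
    print(n,'pin X',np.median(X[m]).round(4),'range',np.nanpercentile(X[m],[3,97]).round(4),'Ymax',np.nanpercentile(Y[m],[99]).round(4),'z',np.nanpercentile(z[m],[50,90,97]).round(4))
    for lo in(.035,.045,.055,.06): 
        k=m&(Y>lo)&(Y<lo+.01);print('  ',lo,X[k].mean().round(4),k.sum())
E
```

```text
top hole 0.095 [-4.1 55.5 95. ]
top hole 0.093 [-4.2 55.3 93. ]
side hole 0.095 [-3.2 53.3 95. ]
side hole 0.093 [-1.7 55.  93. ]
tip [0.4704 0.2505 0.1382] along tool x(cotter x) -0.0064 dz -0.0601 tilt [-1.000e-03 -3.040e-02  9.995e-01 -3.000e-04]
top col ctr stand [-0.0002 -0.0023] 0.48652398586273193 -2.838686943054199 31.517284393310547
top pin X 0.0005 range [-0.0091  0.0093] Ymax [0.0697] z [0.0921 0.095  0.0962]
   0.035 0.0004 51
   0.045 -0.0 50
   0.055 0.0007 49
   0.06 0.0005 52
side col ctr stand [-0.0002 -0.0049] 0.16210277378559113 -0.40077072381973267 34.566810607910156
side pin X -0.0037 range [-0.0085  0.0075] Ymax [0.0694] z [0.0927 0.0955 0.0962]
   0.035 -0.0028 70
   0.045 -0.0024 56
   0.055 -0.0021 72
   0.06 -0.0024 62
```

Emit:
jog_arm:
  gripper: [0,0,0,0,0,0,0,0]
  offset:
    - [0.4,-4,0]
    - [1,-9.5,0]
    - [1.6,-15,0]
    - [2.2,-20.5,0]
    - [2.8,-26,0]
    - [3.5,-32,0]
    - [4,-36.5,0]
    - [4.3,-38.9,0]
  twist: [2,5,8,11,14,17,20.1,20.1]

```text
clock: 15.55
tcp_pos: [0.5202, -0.1404, 0.1987]
orientation: [-0.0, -0.203, 0.979, 0.0]
wrist_force: [-0.1, 0.6, -0.4]
finger_gap: 0.013
grip_force: 59.9
```

Emit:
jog_arm:
  gripper: [0,0,0,0,0,0,0,0]
  offset:
    - [0,0,-1]
    - [0,0,-2]
    - [0,0,-3]
    - [0,0,-3]
    - [0,0,-3]
    - [0,0,-3]
    - [0,0,-3]
    - [0,0,-3]
  twist: [0,0,0,0,0,0,0,0]

```text
clock: 16.55
tcp_pos: [0.5206, -0.138, 0.1695]
orientation: [0.0, -0.204, 0.979, -0.0]
wrist_force: [-0.1, -0.2, 0.1]
finger_gap: 0.013
grip_force: 59.9
```

```bash
python3 st.py;python3 - <<'E'
from h import *
s=cap('side');print(env.get_state()['orientation'])
c=s['image'][250:340,230:350]
cv2.imwrite('pics/c6.png',cv2.convertScaleAbs(cv2.resize(c,(800,600),interpolation=cv2.INTER_CUBIC)[...,::-1],alpha=1.8))
E
```

```text
16.55 [ 0.5206 -0.138   0.1695] stand xy 0.0043 0.0549 F stand -0.2 -0.2 0.1 T [ 0.   -0.01  0.02] 0.013 59.9
[ 1.18143973e-04 -2.04330209e-01  9.78902013e-01 -3.66118857e-05]
```

View pics/c6.png

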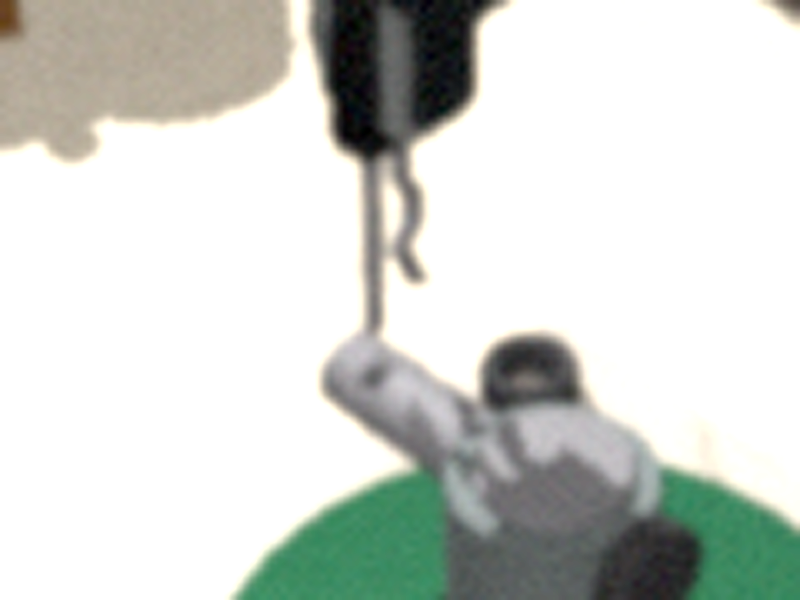

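The tip is at about side pixel (286.0,299.5) and the hole mouth at (286.3,306.4), nearly below it. Now the numeric offset.

```bash
python3 - <<'E'
from h import *
s=cap('side');p=env.get_state()['tcp_pos'];t=cap('top')
tip=onplane(s,285.95,299.3,[*EY,0],p);print('tip',st(tip),'tcp',st(p))
for z in(.0935,.0945): print('hole side',st(onplane(s,286.25,306.4,[0,0,1],[0,0,z])))
# side view: ray through hole, at Y=55
print('hole at Y=55',st(onplane(s,286.25,306.4,[*EY,0],[*(C0+.055*EY),0])))
E
```

```text
tip [ -2.4  55.  108.3] tcp [  4.2  55.  169.4]
hole side [-2.1 55.  93.5]
hole side [-2.9 54.1 94.5]
hole at Y=55 [-2.1 55.  93.5]
```

Emit:
jog_arm:
  gripper: [0,0,0,0,0,0,0,0]
  offset:
    - [-0.05,-0.02,-0.4]
    - [-0.05,-0.02,-0.8]
    - [-0.05,-0.02,-1.1]
    - [-0.05,-0.02,-1.2]
    - [-0.05,-0.02,-1.3]
    - [-0.05,-0.02,-1.4]
    - [-0.05,-0.02,-1.5]
    - [-0.05,-0.02,-1.5]
  twist: [0,0,0,0,0,0,0,0]

```text
clock: 17.7
tcp_pos: [0.5199, -0.1381, 0.1543]
orientation: [-0.0, -0.204, 0.979, 0.0]
wrist_force: [-0.6, 0.2, -1.3]
finger_gap: 0.0129
grip_force: 59.9
```

```bash
python3 st.py
```

```text
17.7 [ 0.5199 -0.1381  0.1543] stand xy 0.0036 0.0551 F stand -0.5 0.4 -1.3 T [ 0.06 -0.01 -0.04] 0.0129 59.9
```

Emit:
jog_arm:
  gripper: [0,0,0,0,0,0,0,0]
  offset:
    - [0,0,-0.05]
    - [0,0,-0.1]
    - [0,0,-0.15]
    - [0,0,-0.18]
    - [0,0,-0.18]
    - [0,0,-0.18]
    - [0,0,-0.18]
    - [0,0,-0.18]
  twist: [0,0,0,0,0,0,0,0]

```text
clock: 18.7
tcp_pos: [0.5199, -0.1381, 0.1525]
orientation: [0.0, -0.204, 0.979, 0.0]
wrist_force: [-0.1, 1.2, -1.6]
finger_gap: 0.0129
grip_force: 59.9
```

```bash
python3 st.py
```

```text
18.7 [ 0.5199 -0.1381  0.1525] stand xy 0.0037 0.055 F stand 0.3 1.1 -1.6 T [-0.06 -0.02 -0.01] 0.0129 59.9
```

Emit:
jog_arm:
  gripper: [0,0,0,0,0,0,0,0]
  offset:
    - [0,0,-0.05]
    - [0,0,-0.1]
    - [0,0,-0.12]
    - [0,0,-0.15]
    - [0,0,-0.15]
    - [0,0,-0.15]
    - [0,0,-0.15]
    - [0,0,-0.15]
  twist: [0,0,0,0,0,0,0,0]

```text
clock: 19.7
tcp_pos: [0.52, -0.1381, 0.1511]
orientation: [0.0, -0.204, 0.979, 0.0]
wrist_force: [0.0, 0.5, 1.2]
finger_gap: 0.013
grip_force: 59.9
```

```bash
python3 st.py
```

```text
19.7 [ 0.52   -0.1381  0.1511] stand xy 0.0037 0.055 F stand 0.2 0.4 1.2 T [-0.01  0.04 -0.04] 0.013 59.9
```

Emit:
jog_arm:
  gripper: [0,0,0,0,0,0,0,0]
  offset:
    - [0.05,0.02,0]
    - [0.09,0.04,0]
    - [0.14,0.06,0]
    - [0.18,0.08,0]
    - [0.22,0.1,0]
    - [0.27,0.12,0]
    - [0.27,0.12,0]
    - [0.27,0.12,0]
  twist: [0,0,0,0,0,0,0,0]

```text
clock: 20.7
tcp_pos: [0.5223, -0.1369, 0.1509]
orientation: [-0.0, -0.204, 0.979, 0.0]
wrist_force: [-2.5, -1.7, -1.0]
finger_gap: 0.0133
grip_force: 59.8
```

```bash
python3 st.py; python3 - <<'E'
from h import *
s=cap('side')
c=s['image'][250:340,230:350]
cv2.imwrite('pics/c7.png',cv2.convertScaleAbs(cv2.resize(c,(800,600),interpolation=cv2.INTER_CUBIC)[...,::-1],alpha=1.8))
E
```

```text
20.7 [ 0.5223 -0.1369  0.1509] stand xy 0.0063 0.0552 F stand -2.9 -0.6 -1.0 T [-0.21  0.57 -0.  ] 0.0133 59.8
```

View pics/c7.png

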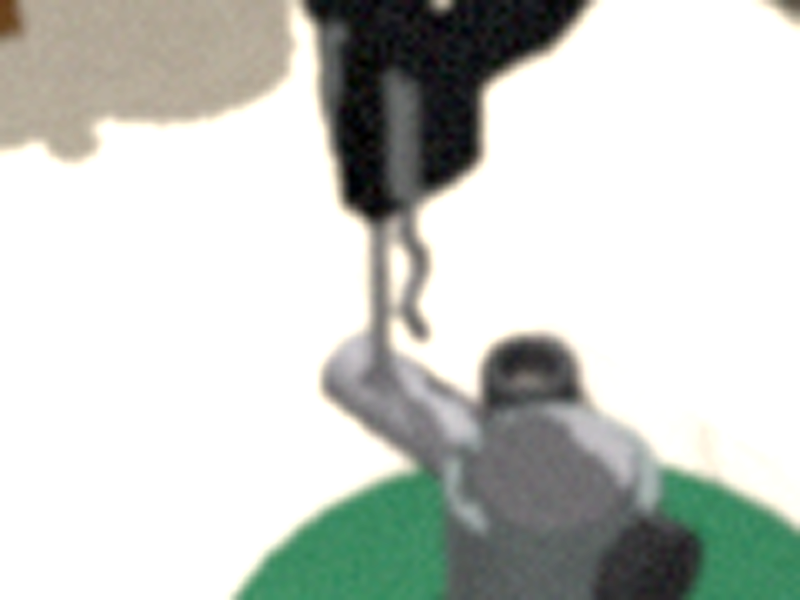

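The leg is in the mouth and the pin has turned with it (side force about 3 N). Going down gently.

Emit:
jog_arm:
  gripper: [0,0,0,0,0,0,0,0]
  offset:
    - [0,0,-0.05]
    - [0,0,-0.1]
    - [0,0,-0.15]
    - [0,0,-0.2]
    - [0,0,-0.25]
    - [0,0,-0.3]
    - [0,0,-0.3]
    - [0,0,-0.3]
  twist: [0,0,0,0,0,0,0,0]

```text
clock: 21.75
tcp_pos: [0.5226, -0.1369, 0.148]
orientation: [-0.0, -0.204, 0.979, -0.0]
wrist_force: [-3.8, -2.5, 0.9]
finger_gap: 0.0129
grip_force: 60.1
```

```bash
python3 st.py
```

```text
21.75 [ 0.5226 -0.1369  0.148 ] stand xy 0.0066 0.055 F stand -4.5 -0.8 0.9 T [-0.37  0.75  0.03] 0.0129 60.1
```

Emit:
jog_arm:
  gripper: [0,0,0,0,0,0,0,0]
  offset:
    - [0,0,-0.06]
    - [0,0,-0.13]
    - [0,0,-0.2]
    - [0,0,-0.26]
    - [0,0,-0.33]
    - [0,0,-0.4]
    - [0,0,-0.4]
    - [0,0,-0.4]
  twist: [0,0,0,0,0,0,0,0]

```text
clock: 22.75
tcp_pos: [0.5231, -0.1371, 0.145]
orientation: [0.001, -0.204, 0.979, -0.0]
wrist_force: [-4.0, -1.5, 7.8]
finger_gap: 0.013
grip_force: 61.1
```

```bash
python3 st.py
```

```text
22.75 [ 0.5231 -0.1371  0.145 ] stand xy 0.007 0.0547 F stand -4.2 0.2 7.8 T [-0.32  1.1  -0.01] 0.013 61.1
```

Light contact at about 8 N up. The side force shows the pin still leaning towards -x, so I ease up 1 mm and lead it further towards +x.

Emit:
jog_arm:
  gripper: [0,0,0,0,0,0,0,0]
  offset:
    - [0,0,0.1]
    - [0,0,0.2]
    - [0.03,0.01,0.2]
    - [0.06,0.03,0.2]
    - [0.09,0.04,0.2]
    - [0.09,0.04,0.2]
    - [0.09,0.04,0.2]
    - [0.09,0.04,0.2]
  twist: [0,0,0,0,0,0,0,0]

```text
clock: 23.75
tcp_pos: [0.5236, -0.1366, 0.146]
orientation: [0.0, -0.204, 0.979, -0.0]
wrist_force: [-2.7, -4.2, 2.4]
finger_gap: 0.0128
grip_force: 60.3
```

```bash
python3 st.py
```

```text
23.75 [ 0.5236 -0.1366  0.146 ] stand xy 0.0076 0.0549 F stand -4.2 -2.8 2.4 T [-1.01  0.71  0.  ] 0.0128 60.3
```

Emit:
jog_arm:
  gripper: [0,0,0,0,0,0,0,0]
  offset:
    - [0.03,-0.06,0]
    - [0.03,-0.06,0]
    - [0.03,-0.06,-0.05]
    - [0.03,-0.06,-0.1]
    - [0.03,-0.06,-0.15]
    - [0.03,-0.06,-0.2]
    - [0.03,-0.06,-0.2]
    - [0.03,-0.06,-0.2]
  twist: [0,0,0,0,0,0,0,0]

```text
clock: 24.75
tcp_pos: [0.5242, -0.1367, 0.1444]
orientation: [0.001, -0.205, 0.979, 0.0]
wrist_force: [-3.2, -0.2, 5.3]
finger_gap: 0.0128
grip_force: 60.7
```

```bash
python3 st.py
```

```text
24.75 [ 0.5242 -0.1367  0.1444] stand xy 0.0081 0.0546 F stand -3.0 1.1 5.3 T [-0.2   0.77  0.02] 0.0128 60.7
```

```bash
python3 - <<'E'
from h import *
s=cap('side');p=env.get_state()['tcp_pos'];g=s['image'].max(-1).astype(float)
for v in range(280,306,2):
    row=g[v-1:v+1+1,272:300].mean(0);bg=150
    # straight leg: leftmost dark dip
    print(v,row[6:26].round(0).astype(int).tolist())
print(st(p))
for u,v in((285,282),(286,296),(287,300)):print(u,v,st(onplane(s,u,v,[*EY,0],p)))
E
```

```text
280 [176, 175, 170, 143, 76, 17, 8, 7, 12, 9, 19, 38, 55, 58, 55, 49, 34, 27, 32, 52]
282 [176, 173, 170, 149, 93, 36, 18, 14, 9, 11, 14, 27, 44, 51, 55, 62, 71, 84, 104, 135]
284 [176, 175, 175, 166, 142, 108, 74, 45, 23, 17, 19, 39, 54, 52, 60, 92, 133, 156, 164, 173]
286 [176, 177, 177, 176, 175, 167, 149, 123, 82, 48, 55, 86, 103, 76, 67, 108, 157, 172, 176, 177]
288 [174, 176, 176, 174, 174, 173, 170, 155, 115, 76, 76, 108, 127, 92, 66, 87, 130, 162, 173, 175]
290 [176, 177, 176, 173, 172, 170, 169, 158, 124, 83, 80, 118, 151, 130, 90, 68, 88, 135, 168, 176]
292 [176, 176, 176, 174, 173, 171, 170, 160, 130, 86, 79, 122, 162, 160, 124, 78, 76, 123, 167, 179]
294 [175, 175, 176, 177, 176, 176, 173, 162, 133, 86, 78, 121, 162, 155, 115, 81, 94, 137, 171, 181]
296 [175, 176, 175, 177, 177, 178, 176, 167, 137, 88, 77, 117, 148, 129, 91, 87, 124, 162, 176, 179]
298 [177, 177, 176, 172, 172, 169, 164, 154, 129, 85, 73, 102, 124, 99, 75, 94, 140, 169, 177, 178]
300 [177, 173, 163, 149, 140, 131, 125, 118, 101, 74, 70, 100, 130, 106, 74, 74, 109, 149, 172, 177]
302 [168, 151, 129, 116, 114, 114, 113, 105, 89, 70, 66, 95, 130, 132, 112, 80, 83, 119, 161, 176]
304 [142, 111, 100, 101, 105, 109, 104, 93, 76, 65, 62, 72, 94, 111, 111, 101, 111, 138, 166, 177]
[  8.1  54.6 144.4]
285 282 [ -3.7  54.6 143.6]
286 296 [ -2.4  54.6 115.2]
287 300 [ -0.5  54.6 106. ]
```

```bash
python3 - <<'E'
from h import *
s=cap('side');p=env.get_state()['tcp_pos'];g=s['image'].max(-1).astype(float)
P=[]
for v in range(287,301):
    r=g[v,278:303];w=np.clip(150-r[7:12],0,None) if v<299 else np.clip(115-r[7:12],0,None)
    u=285+(w*np.arange(5)).sum()/w.sum();q=st(onplane(s,u,v,[*EY,0],p));P.append(q);print(v,round(u,2),q)
P=np.array(P);k=np.polyfit(P[:,2],P[:,0],1);print('slope',k[0],'x at tip z83',np.polyval(k,83),'x@129',np.polyval(k,129))
E
```

```text
287 287.56 [  1.3  54.6 131.1]
288 287.58 [  1.3  54.6 129.1]
289 287.53 [  1.1  54.6 127.2]
290 287.53 [  1.1  54.6 125.2]
291 287.59 [  1.2  54.6 123.2]
292 287.59 [  1.1  54.6 121.2]
293 287.6 [  1.1  54.6 119.2]
294 287.63 [  1.1  54.6 117.2]
295 287.64 [  1.1  54.6 115.2]
296 287.72 [  1.2  54.6 113.1]
297 287.75 [  1.2  54.6 111.1]
298 287.79 [  1.3  54.6 109. ]
299 287.88 [  1.4  54.6 106.9]
300 287.38 [  0.3  54.6 105.5]
slope 0.009873439177354667 x at tip z83 0.7814495169218598 x@129 1.2356277190801745
```

```bash
python3 - <<'E'
from h import *
s=cap('side');p=env.get_state()['tcp_pos']
for u,v in((294.0,303.5),(294.5,305),(287.6,304)):print(u,v,st(onplane(s,u,v,[*EY,0],p)))
c=s['image'][268:328,262:342]
cv2.imwrite('pics/c8.png',cv2.convertScaleAbs(cv2.resize(c,(800,600),interpolation=cv2.INTER_CUBIC)[...,::-1],alpha=1.6))
E
```

```text
294.0 303.5 [14.3 54.6 89.8]
294.5 305 [15.4 54.6 86. ]
287.6 304 [ 0.6 54.6 97.1]
```

View pics/c8.png

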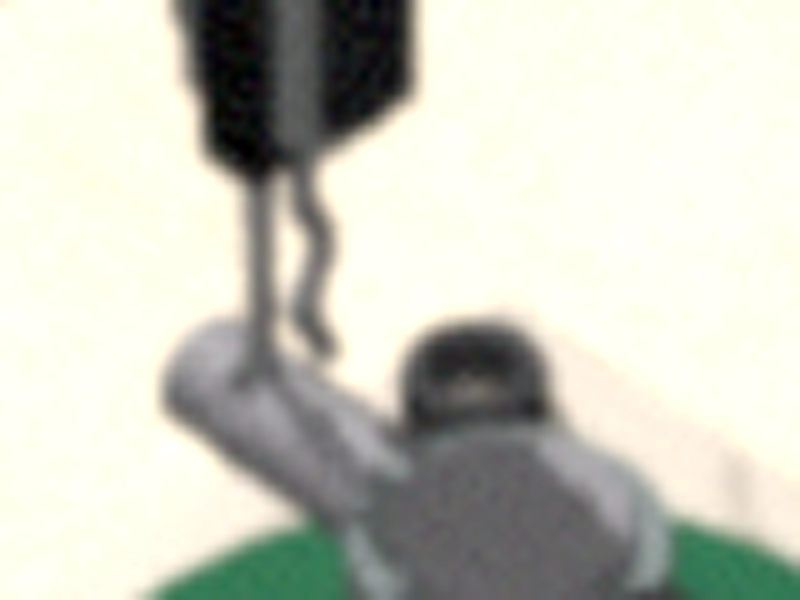

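The leg is upright and well inside the mouth; the bow end is still clear of the pin. The dark gap at crop (240,375) lies on the -x side of the leg, so the pin still leans. I lead it further towards +x.

Emit:
jog_arm:
  gripper: [0,0,0,0,0,0,0,0]
  offset:
    - [0,0,0.1]
    - [0,0,0.15]
    - [0.03,0.01,0.15]
    - [0.06,0.03,0.15]
    - [0.09,0.04,0.15]
    - [0.09,0.04,0.15]
    - [0.09,0.04,0.15]
    - [0.09,0.04,0.15]
  twist: [0,0,0,0,0,0,0,0]

```text
clock: 25.9
tcp_pos: [0.5245, -0.1366, 0.1454]
orientation: [-0.0, -0.204, 0.979, 0.0]
wrist_force: [-3.0, -1.7, 0.6]
finger_gap: 0.0128
grip_force: 60.0
```

```bash
python3 st.py
```

```text
25.9 [ 0.5245 -0.1366  0.1454] stand xy 0.0084 0.0545 F stand -3.4 -0.4 0.6 T [-0.32  0.79  0.06] 0.0128 60.0
```

Emit:
jog_arm:
  gripper: [0,0,0,0,0,0,0,0]
  offset:
    - [0,0,-0.05]
    - [0,0,-0.1]
    - [0,0,-0.15]
    - [0,0,-0.2]
    - [0,0,-0.25]
    - [0,0,-0.25]
    - [0,0,-0.25]
    - [0,0,-0.25]
  twist: [0,0,0,0,0,0,0,0]

```text
clock: 26.9
tcp_pos: [0.5248, -0.1366, 0.1431]
orientation: [0.0, -0.204, 0.979, 0.0]
wrist_force: [-3.8, 0.1, 2.9]
finger_gap: 0.0132
grip_force: 60.4
```

```bash
python3 st.py
```

```text
26.9 [ 0.5248 -0.1366  0.1431] stand xy 0.0088 0.0544 F stand -3.5 1.6 2.9 T [0.19 0.69 0.05] 0.0132 60.4
```

Emit:
jog_arm:
  gripper: [0,0,0,0,0,0,0,0]
  offset:
    - [0.03,0.01,0]
    - [0.06,0.03,0]
    - [0.06,0.03,-0.05]
    - [0.06,0.03,-0.1]
    - [0.06,0.03,-0.15]
    - [0.06,0.03,-0.2]
    - [0.06,0.03,-0.2]
    - [0.06,0.03,-0.2]
  twist: [0,0,0,0,0,0,0,0]

```text
clock: 27.9
tcp_pos: [0.5254, -0.1364, 0.141]
orientation: [-0.0, -0.204, 0.979, 0.0]
wrist_force: [-2.9, -0.6, 1.8]
finger_gap: 0.0127
grip_force: 60.3
```

```bash
python3 st.py
```

```text
27.9 [ 0.5254 -0.1364  0.141 ] stand xy 0.0093 0.0544 F stand -2.9 0.6 1.8 T [ 0.04  0.77 -0.  ] 0.0127 60.3
```

Emit:
jog_arm:
  gripper: [0,0,0,0,0,0,0,0]
  offset:
    - [0.03,0.01,-0.05]
    - [0.03,0.01,-0.1]
    - [0.03,0.01,-0.15]
    - [0.03,0.01,-0.2]
    - [0.03,0.01,-0.25]
    - [0.03,0.01,-0.3]
    - [0.03,0.01,-0.3]
    - [0.03,0.01,-0.3]
  twist: [0,0,0,0,0,0,0,0]

```text
clock: 28.9
tcp_pos: [0.5256, -0.1363, 0.1378]
orientation: [-0.0, -0.204, 0.979, 0.0]
wrist_force: [-2.1, 0.7, 0.6]
finger_gap: 0.0128
grip_force: 60.2
```

```bash
python3 st.py
```

```text
28.9 [ 0.5256 -0.1363  0.1378] stand xy 0.0096 0.0544 F stand -1.6 1.5 0.6 T [ 0.1   0.67 -0.  ] 0.0128 60.2
```

Free now, at a depth of about 18 mm. Continue down.

Emit:
jog_arm:
  gripper: [0,0,0,0,0,0,0,0]
  offset:
    - [0,0,-0.06]
    - [0,0,-0.12]
    - [0,0,-0.18]
    - [0,0,-0.24]
    - [0,0,-0.3]
    - [0,0,-0.35]
    - [0,0,-0.4]
    - [0,0,-0.4]
  twist: [0,0,0,0,0,0,0,0]

```text
clock: 29.9
tcp_pos: [0.5259, -0.1362, 0.1342]
orientation: [0.0, -0.204, 0.979, 0.0]
wrist_force: [-1.8, 2.8, 3.8]
finger_gap: 0.0129
grip_force: 60.5
```

```bash
python3 st.py
```

```text
29.9 [ 0.5259 -0.1362  0.1342] stand xy 0.0099 0.0544 F stand -0.5 3.3 3.8 T [0.62 0.42 0.03] 0.0129 60.5
```

Emit:
jog_arm:
  gripper: [0,0,0,0,0,0,0,0]
  offset:
    - [-0.01,0.03,0]
    - [-0.02,0.05,-0.05]
    - [-0.02,0.05,-0.12]
    - [-0.02,0.05,-0.18]
    - [-0.02,0.05,-0.25]
    - [-0.02,0.05,-0.32]
    - [-0.02,0.05,-0.4]
    - [-0.02,0.05,-0.4]
  twist: [0,0,0,0,0,0,0,0]

```text
clock: 30.9
tcp_pos: [0.5259, -0.136, 0.1304]
orientation: [0.0, -0.204, 0.979, -0.0]
wrist_force: [-0.6, 1.1, 5.5]
finger_gap: 0.013
grip_force: 60.8
```

```bash
python3 st.py
```

```text
30.9 [ 0.5259 -0.136   0.1304] stand xy 0.01 0.0546 F stand -0.1 1.3 5.5 T [ 0.37  0.08 -0.05] 0.013 60.8
```

Emit:
jog_arm:
  gripper: [0,0,0,0,0,0,0,0]
  offset:
    - [0,0,-0.06]
    - [0,0,-0.12]
    - [0,0,-0.2]
    - [0,0,-0.26]
    - [0,0,-0.33]
    - [0,0,-0.4]
    - [0,0,-0.45]
    - [0,0,-0.45]
  twist: [0,0,0,0,0,0,0,0]

```text
clock: 31.9
tcp_pos: [0.5259, -0.136, 0.1258]
orientation: [0.0, -0.204, 0.979, -0.0]
wrist_force: [0.0, 1.2, 5.3]
finger_gap: 0.013
grip_force: 60.8
```

```bash
python3 st.py
```

```text
31.9 [ 0.5259 -0.136   0.1258] stand xy 0.0099 0.0545 F stand 0.5 1.1 5.3 T [ 0.26 -0.    0.01] 0.013 60.8
```

Emit:
jog_arm:
  gripper: [0,0,0,0,0,0,0,0]
  offset:
    - [0,0,-0.06]
    - [0,0,-0.12]
    - [0,0,-0.2]
    - [0,0,-0.26]
    - [0,0,-0.33]
    - [0,0,-0.4]
    - [0,0,-0.45]
    - [0,0,-0.45]
  twist: [0,0,0,0,0,0,0,0]

```text
clock: 32.9
tcp_pos: [0.5254, -0.1358, 0.1206]
orientation: [-0.0, -0.204, 0.979, 0.0]
wrist_force: [1.8, -0.2, -1.9]
finger_gap: 0.0131
grip_force: 59.7
```

```bash
python3 st.py
```

```text
32.9 [ 0.5254 -0.1358  0.1206] stand xy 0.0096 0.055 F stand 1.5 -0.9 -1.9 T [ 0.05 -0.49  0.01] 0.0131 59.7
```

The bow has passed the widest part and now draws itself in. Finish the last few mm.

Emit:
jog_arm:
  gripper: [0,0,0,0,0,0,0,0]
  offset:
    - [0,0,-0.06]
    - [0,0,-0.12]
    - [0,0,-0.18]
    - [0,0,-0.24]
    - [0,0,-0.3]
    - [0,0,-0.33]
    - [0,0,-0.33]
    - [0,0,-0.33]
  twist: [0,0,0,0,0,0,0,0]

```text
clock: 33.9
tcp_pos: [0.5252, -0.1357, 0.1176]
orientation: [-0.0, -0.204, 0.979, 0.0]
wrist_force: [0.3, 0.6, -0.6]
finger_gap: 0.013
grip_force: 59.9
```

```bash
python3 st.py
```

```text
33.9 [ 0.5252 -0.1357  0.1176] stand xy 0.0095 0.0551 F stand 0.5 0.4 -0.6 T [ 0.19 -0.23  0.04] 0.013 59.9
```

Emit:
jog_arm:
  gripper: [0,0,0,0,0,0,0,0]
  offset:
    - [0,0,-0.04]
    - [0,0,-0.08]
    - [0,0,-0.12]
    - [0,0,-0.12]
    - [0,0,-0.12]
    - [0,0,-0.12]
    - [0,0,-0.12]
    - [0,0,-0.12]
  twist: [0,0,0,0,0,0,0,0]

```text
clock: 34.9
tcp_pos: [0.5254, -0.1358, 0.1165]
orientation: [-0.0, -0.204, 0.979, 0.0]
wrist_force: [-0.4, -0.0, -2.0]
finger_gap: 0.0126
grip_force: 59.9
```

```bash
python3 st.py
```

```text
34.9 [ 0.5254 -0.1358  0.1165] stand xy 0.0096 0.055 F stand -0.4 0.1 -2.0 T [0.05 0.01 0.03] 0.0126 59.9
```

Emit:
jog_arm:
  gripper: [0.4,0.4,0.4,0.4,0.4,0.4,0.4,0.4]
  offset:
    - [0,0,0]
    - [0,0,0]
    - [0,0,0]
    - [0,0,0]
    - [0,0,1]
    - [0,0,3]
    - [0,0,7]
    - [0,0,11]
  twist: [0,0,0,0,0,0,0,0]

```text
clock: 35.9
tcp_pos: [0.5253, -0.1357, 0.2282]
orientation: [0.0, -0.204, 0.979, 0.0]
wrist_force: [0.5, 0.2, 0.1]
finger_gap: 0.0341
grip_force: 0.0
```

Emit:
jog_arm:
  gripper: [0.4,0.4,0.4,0.4,0.4,0.4,0.4,0.4]
  offset:
    - [0,4,2]
    - [0,9,2]
    - [0,14,2]
    - [0,19,2]
    - [0,22,2]
    - [0,22,2]
    - [0,22,2]
    - [0,22,2]
  twist: [0,0,0,0,0,0,0,0]

```text
clock: 36.9
tcp_pos: [0.5256, 0.0832, 0.2467]
orientation: [0.0, -0.204, 0.979, -0.0]
wrist_force: [-0.1, 0.4, -0.0]
finger_gap: 0.0341
grip_force: 0.0
```

```bash
python3 st.py; python3 - <<'E'
from h import *
for n in('top','side'):
    d=cap(n);W=pts(d);z=W[...,2];r=W[...,:2]-C0;X=r@EX;Y=r@EY;im=d['image'].max(-1)
    m=(z>.105)&(z<.16)&(abs(X)<.04)&(Y>.03)&(Y<.09)&(im<60)
    print(n,m.sum(),X[m].mean().round(4),Y[m].mean().round(4),np.percentile(z[m],[2,50,98]).round(4),np.percentile(X[m],[2,98]).round(4))
    m=(z>.07)&(z<.1)&(abs(X)<.016)&(Y<-.02)&(Y>-.06);print('pin head Ymin',np.percentile(Y[m],[1,3]).round(4))
    if n=='side':
        c=d['image'][268:328,262:342]; cv2.imwrite('pics/c9.png',cv2.convertScaleAbs(cv2.resize(c,(800,600),interpolation=cv2.INTER_CUBIC)[...,::-1],alpha=1.6))
E
```

```text
36.9 [0.5256 0.0832 0.2467] stand xy 0.0971 0.2557 F stand 0.0 0.4 -0.0 T [-0.01 -0.01 -0.01] 0.0341 0.0
top 135 0.0109 0.0546 [0.1134 0.1379 0.1419] [-0.0038  0.0248]
pin head Ymin [-0.0353 -0.0342]
side 333 0.0073 0.0492 [0.1111 0.1302 0.1417] [-0.0038  0.0227]
pin head Ymin [-0.0359 -0.0359]
```

```bash
python3 -c "
from workcell import env
print(env.hand_in())"
```

```text
the job is handed in; nothing more can be done
None
```

The column is locked and the job is handed in: the pin is fully home, and the cotter is through its cross hole with the bow snapped over and let go. Robot time was about 37 s, no wrist reading was over about 10 N, and the last camera depth readings showed the pin and cotter in place.

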